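Tip the mixing balls into their box and fasten it

TASK

Pick up the small metal tray by its wooden grip, hold it over the open wooden box and tip it to about 40 degrees (never past 60), so that all three steel mixing balls roll off its lip into the box; then level it and set it back on its cork mat. After that shut the box's lid and swing the brass hasp down over the catch. Leave the other art things where they are.

Things in the scene. Friction and masses are not known exactly. Their poses are not given: they have to be found in the camera images.
- tray: Sheet-metal scoop tray, 160-260 g, 134 long (its x), 64 wide, walls 28 high, floor 3, standing on the cork mat with 3 balls in it. Origin: centre of its underside, z up. Its -x end wall is at x=-58. The +x end has only a lip ramp, 25 degrees steep, from x=45 to its edge at x=75, 18 high: balls stay in when level, roll out over it when the +x end is tipped down over 28 degrees (within 1.5 s at 40)
- tray_grip (a point): Centre of the tray's upright dark wooden grip block, 40 along the tray's x, 14 along its y (fingers close along y), from 32 to 74 above the underside, on a bridge over the tray. This point is at x=4, y=0, z=55 of the tray, with its axes; the block is free on both sides
- tray_lip (a point): Middle of the pouring edge of the tray, at x = 75, y = 0, z = 18 of the tray
- ball0_center (a point): Centre of a steel mixing ball, 16 in diameter, 17 g, loose on the tray's floor between the walls
- ball1_center (a point): Centre of the second such ball
- ball2_center (a point): Centre of the third such ball
- mat: Cork mat, 160 (its x) by 110 (its y) by 4 thick, fixed; the tray's place. Origin: centre of its underside, z up. The tray stands on it with about the same directions, its lip away from the robot. Put it back near the middle (within 35 along x, 30 along y)
- box: Light wooden box fixed to the table, 110 (its x) by 150 (its y) outside, 55 high, walls and floor 8, open at the top. Origin: centre of its underside, z up. The lid is hinged at its +x rim, the long side to the robot's left (world +y); its -x side, to the robot's right, has the brass catch at its middle, 34 high, standing out 10
- lid (a joint): Angle of the lid, rad: 0 shut, 1.57 upright, at most 1.9. A wooden board 110 by 150 by 10, which runs from the hinge to the box's -x side and lies on the rim when shut (top at 65). Open, with the hasp, it reaches up to 200 above the table. Its hinge is stiff: it stays where left, and takes about 2 N at its free edge to move
- lid_hinge (a point): Middle of the lid's hinge line, on the box's +x rim: at x = 55, y = 0, z = 55 of the box. The axes are the lid's: y along the hinge line, -x from the hinge towards the free edge, +z out of the outer face
- lid_edge (a point): Middle of the outer (upper when shut) edge of the lid's free end: 110 from the hinge along the lid's -x and 10 along its z. It has the lid's axes
- hasp (a joint): Angle of the hasp relative to the lid, rad: 0 is hanging straight down over the catch when the lid is shut, 1.57 sticking straight out from the lid's edge, 3.14 would be upright. Stops at 0 and 2.9. It stays wherever it is left; takes about 1 N at its lip
- hasp_hinge (a point): Middle of the hasp's hinge, at the middle of the lid's free edge: 113 from the lid's hinge along the lid's -x and 8 along its z. Axes are the hasp's own: -z from the hinge to its lip, y along the hinge, -x out of its outer face
- hasp_lip (a point): Middle of the turned-out lip at the hasp's free end, 41.5 from the hinge. The hasp is a slotted brass plate 32 wide (along y), 43 long; the lip, 3 thick, 32 wide, runs from 2 to 14 out (-x) of the hinge line; this point is 8 out. Pushing on the lip brings the hasp home without touching the catch
- paint: Loose paint bottle, 40 in diameter, 100 tall, blue, to be left alone. Origin: centre of its underside
- ink: Loose amber jar, 52 in diameter, 62 tall, to be left alone. Origin: centre of its underside
- eraser: Loose white eraser 45 by 24 by 13, to be left alone. Origin: centre of its underside
- pencil: Loose black pencil 180 long (along its x), 8 thick, to be left alone. Origin: near its middle, underside
- charcoal: Loose black charcoal case 110 by 50 by 20, to be left alone. Origin: centre of its underside
- gluepot: Loose green pot, 52 in diameter, 70 tall, to be left alone. Origin: centre of its underside
Mind the look-alikes: they are no part of the job. What is shaped like the box but black or turquoise is not meant.

How it is judged:
By the outcome, as a careful person would: the job done as asked, in the order asked, and still so for the second after the job is handed in, with the robot touching nothing.
It also fails if it takes over 72 s, if anything falls off the work surface, if the arm or the gripper's body presses on something with over 40 N, if the wrist force passes 120 N, or if a joint passes its speed limit or range.

ROBOT

A 6-joint arm with a two-finger parallel gripper is mounted at the origin on the work surface. World frame = base frame: x ahead of the robot, y to its left, z up, the work surface at z = 0. Lengths are in mm, angles in degrees, forces in N, time in s.
With the tool pointing down it reaches from about 350 to 850 mm from the base axis. Payload 8.1 kg.
Tool frame: the origin (TCP) lies midway between the tips of the shut fingers; the grasp point (between the pads) lies 19 mm behind it (r.pinch_z is the distance from the TCP to the grasp point, in mm); z points along the fingers, y is the line along which they close (so a half turn about z gives the same grasp; the last joint's range is limited). The gripper opens to 85 mm and grips with 20 to 120 N. Pads are 22 mm wide; open, the fingers measure 114 mm over their backs; the gripper's body (76 mm by 85 mm) begins 54 mm behind the grasp point. The pads swing forward as they close: fully open they stand 13 mm farther back than shut.
Start: joints at [-71.585, 7.471, 85.268, -0, 87.261, -4.893], TCP at [237.423, -551.031, 231.292] pointing down, gripper open.
Joint ranges: [-169.43, 169.43], [-51.17, 129.36], [1.28, 143.12], [-76.62, 256.62], [0, 156.53], [-152.29, 152.29]. Speed limits (degrees/s): [136.94, 136.94, 159.86, 180, 180, 180].

INTERFACE

Orientations are given as [roll, pitch, yaw] about the fixed x, y, z axes, in that order (R = Rz(yaw) Ry(pitch) Rx(roll)).
In Python, from bench import r gives the robot as it stands.
- The arm moves only by the shell command python3 -m jog 'ROWS' [OPENING] [FORCE]. ROWS is JSON, one flat list of numbers, 6 for each row, row after row: the shift along the tool's x, y, z in m, then the turn, a rotation vector about the tool's x, y, z in rad. A call has 1 to 8 rows; each row is the pose to reach, as a shift and turn from the pose commanded when the call began, along the tool's axes at that moment; what a row does not reach only later rows make up. A row lasts 1/8 s, in which the tool goes at most 62.5 mm and 10.7 degrees, less where a joint would pass 70% of its speed; a pose out of reach is approached as far as the arm can. A call with a gripper value outside its range is refused whole. OPENING is the opening, from -1 (shut) to 1 (fully open), set as the call begins (- or left out, the last holds). The fingers move at their own pace and stop on an object; FORCE is the grip in N (left out, the last holds). Time passes only in rows, so rows that repeat a pose let the fingers close. It gives the time, the measured TCP pose, the force, the opening and the grip force at its end, in the units of the state.
- r.sense(): the state, without advancing time (a new reading comes with each control period).
- r.snapshot(name): name is "side" or "top" or "wrist"; returns a dict with "pixels" (384x512x3 uint8, red, green, blue), "range_z" (384x512 float32, mm along the optical axis (not along the pixel's ray), 0 where there is no reading), "K" (3x3 intrinsics, pixels), "rvec" (rotation vector, rad) and "tvec" (3), from world to camera coordinates, as OpenCV has them. Camera axes: x right, y down, z forward; pixel columns grow to the right and rows downward; lengths in mm; the calibration is good to about 2 mm. A picture is of the moment at which its call begins.
- r.hand_in(): hands the job in; it is judged then, once.
Trained networks look in a picture, given as the dict that the camera call returned (one of the last four; its "shot" number tells which), for a name from the list of things; names that differ only in an ending like _2 or _b are one class to them, and where a whole thing is asked for, a point or a joint stands for the part that bears it (a point fixed in the world has none). Each returns a list of dicts, best first, with "score" (0 to 1); they miss things now and then, are a little off and sometimes report something else, mostly with a low value. They report only what shows in the picture. A call takes as long as a camera call. They do not tell look-alikes from the thing itself.
- r.look_for(picture, target): "bbox" ([left, top, right, bottom] in pixels, round what is visible of it).
- r.outline_of(picture, target): "region" (384x512 bool, what is visible of it) and "bbox" ([left, top, right, bottom] in pixels, round what is visible of it).
The state is a dict: "time": time; "joint_pos": joint angles; "qd": joint speeds; "joint_efforts": joint torques, N m; "tool_pos": TCP position; "tcp_rot": TCP orientation; "ft_force": force on the tool from outside, world axes, zero at the start; "wrist_torque": the same for the moment, N m; "finger_gap": finger opening in mm; "grip_force": force on a finger pad.
Only numpy, scipy, OpenCV 4.12 (cv2) and the standard library are available. Lean on these libraries where they do the work, as an engineer would, in place of code of your own. Each camera call takes 0.05 s, during which the arm holds its last target. There are 200 camera calls.

## Working session

There is one attempt and no reset: what is moved stays moved. The work goes in short steps, Python scripts to look and compute and a shell command to move; the robot and the scene stay as the last step left them, time stands still between calls to the robot, and variables do not carry over. Pictures are saved under pics/ and viewed, at most 10 in all, crops included, and the job is handed in when it is done.

```bash
ls; mkdir -p pics; cat > h.py <<'E'
import numpy as np, cv2
from bench import r
from scipy.spatial.transform import Rotation as R
def cloud(s):
    Rm=cv2.Rodrigues(np.array(s["rvec"],float))[0]; K=np.array(s["K"]); z=s["range_z"]
    v,u=np.mgrid[:z.shape[0],:z.shape[1]]
    P=np.stack([(u-K[0,2])/K[0,0]*z,(v-K[1,2])/K[1,1]*z,z],-1)
    return (P-np.array(s["tvec"]).reshape(3))@Rm
def save(s,n,crop=None,f=1):
    p=s["pixels"][:,:,::-1]
    if crop: l,t,rr,b=crop; p=p[t:b,l:rr]
    cv2.imwrite(n,cv2.resize(np.ascontiguousarray(p),None,fx=f,fy=f,interpolation=cv2.INTER_CUBIC))
E
python3 - <<'E'
from h import *
a=r.snapshot("top"); b=r.snapshot("side")
im=np.vstack([a["pixels"],b["pixels"]])[:,:,::-1]
cv2.imwrite("pics/a.png",cv2.resize(a["pixels"][:,:,::-1],(800,600))); cv2.imwrite("pics/b.png",cv2.resize(b["pixels"][:,:,::-1],(800,600)))
for n,s in(("top",a),("side",b)):
    C=cloud(s)
    for t in("tray","mat","box","lid","hasp"):
        for o in r.outline_of(s,t)[:3]:
            P=C[o["region"]&(s["range_z"]>0)]
            print(n,t,round(o["score"],2),np.round(o["bbox"]),np.percentile(P,2,0).round(),np.percentile(P,98,0).round())
print(r.sense()); print(r.pinch_z)
E
```

```text
pics
top tray 0.87 [179. 156. 214. 202.] [485. 127.   2.] [611. 203.  78.]
top tray 0.39 [373. 127. 402. 168.] [ 604. -439.   -1.] [ 708. -360.   23.]
top mat 0.71 [174. 152. 223. 212.] [460.  96.  -3.] [607. 224.   8.]
top box 0.69 [297. 238. 340. 298.] [ 230. -247.   38.] [ 371. -135.   69.]
top box 0.68 [255. 149. 316. 222.] [ 435. -172.    3.] [588. -24. 190.]
top box 0.61 [166. 232. 217. 286.] [239. 110.  11.] [382. 227.  69.]
top lid 0.8 [256. 149. 282. 210.] [455. -73.  52.] [592. -17. 195.]
top lid 0.73 [298. 238. 348. 296.] [ 229. -252.   25.] [ 373. -137.   69.]
top lid 0.69 [168. 234. 214. 290.] [239. 110.  36.] [382. 226.  69.]
top hasp 0.54 [257. 166. 275. 182.] [515. -55.  -1.] [578. -14. 195.]
side tray 0.83 [190. 208. 236. 251.] [481. 134.   2.] [617. 207.  77.]
side tray 0.38 [255. 143. 290. 201.] [ 455. -171.   39.] [600. -19. 190.]
side mat 0.7 [187. 227. 249. 258.] [457. 126.  -0.] [619. 231.   6.]
side mat 0.63 [259. 146. 294. 200.] [455. -69.  57.] [596. -18. 190.]
side box 0.89 [333. 182. 401. 236.] [ 222. -233.   -1.] [ 377. -129.   67.]
side box 0.76 [244. 23
[... 490 characters left out ...]
6, 'joint_pos': array([-7.15843405e+01,  7.46959796e+00,  8.52679811e+01,  1.75547346e-03,
        8.72614774e+01, -4.89339039e+00]), 'qd': array([-0.00351332,  0.04908045, -0.02235393,  0.02340398, -0.02266557,
        0.04304717]), 'joint_efforts': array([-1.60564687e-03, -5.68956900e+01, -5.00598264e+01, -2.81469220e-04,
        1.52320212e-03,  3.01094531e-06]), 'tool_pos': array([ 237.44349958, -551.02303412,  231.30684655]), 'tcp_rot': array([ 1.79998910e+02, -1.66659132e-03,  2.33089660e+01]), 'ft_force': array([-0.45760254, -0.52398881,  0.09875571]), 'wrist_torque': array([ 0.03892638, -0.04904265,  0.02271928]), 'grip_force': 0.0, 'finger_gap': 85.33417420717684}
18.700000000000003
```

View pics/a.png

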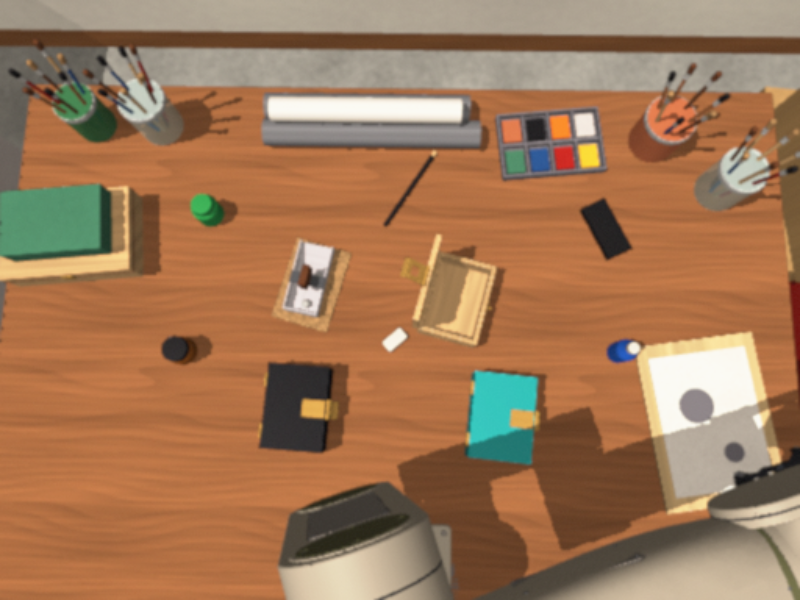

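View pics/b.png

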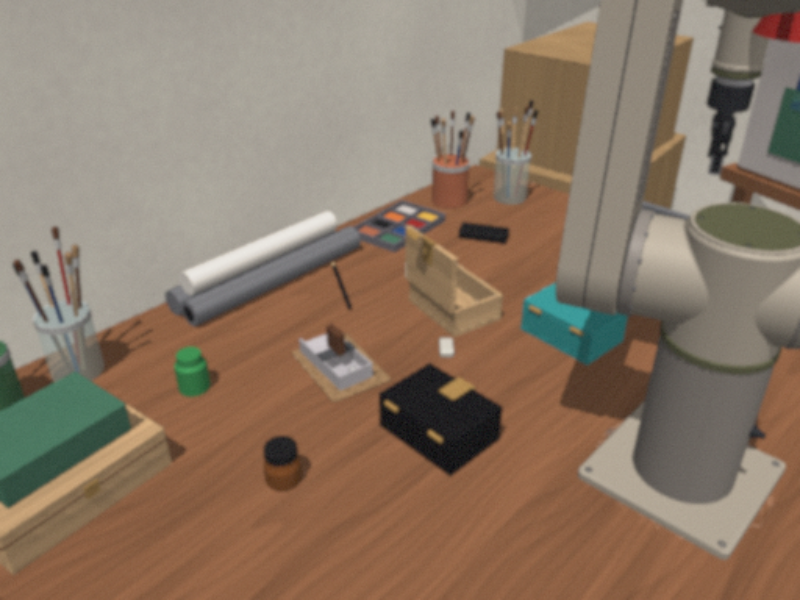

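Candidates for the box in the top picture (800×600): black at (297,407), turquoise at (503,417) and light wood at (455,297). Only the last is light wood and open, with a brass hasp behind its lid at (413,268), so it fits. The tray is at (310,280) on its cork mat. I'll measure these and confirm in one crop.

```bash
python3 - <<'E'
from h import *
a=r.snapshot("top"); C=cloud(a); z=C[...,2]
l=[255,145,325,225]
save(a,"pics/c.png",(165,135,335,235),4.6)
def box(m,n):
    P=C[m]; c,s,ang=cv2.minAreaRect(P[:,:2].astype(np.float32)); print(n,len(P),np.round(c,1),np.round(s,1),round(ang,1),"z",np.percentile(P[:,2],[5,50,95]).round(1))
def roi(l,t,rr,b):
    m=np.zeros(z.shape,bool); m[t:b,l:rr]=1; return m
box(roi(255,145,325,225)&(z>48)&(z<60),"rim")
box(roi(255,145,325,225)&(z>70),"lid+hasp")
box(roi(255,145,325,225)&(z>155),"lidtop")
box(roi(165,145,230,215)&(z>45)&(z<90),"grip")
box(roi(165,145,230,215)&(z>22)&(z<40),"walls")
for t in("lid_hinge","hasp_hinge","paint","ink","eraser","pencil","gluepot"):
  for o in r.outline_of(a,t)[:1]:
    P=C[o["region"]]; print(t,o["score"],np.round(np.median(P,0)),np.ptp(P,0).round())
E
```

```text
rim 491 [ 513.3 -110.7] [116.6 151.1] 74.8 z [50.  53.6 57. ]
lid+hasp 446 [456.8 -24.3] [ 52.7 298.4] 78.8 z [119.5 166.  195.3]
lidtop 402 [456.8 -24.3] [ 52.7 298.4] 78.8 z [160.8 167.  195.4]
grip 104 [544.8 164.7] [15.2 39.6] 77.9 z [48.1 75.1 79.6]
walls 268 [550.  164.1] [ 65.5 133.4] 77.9 z [24.2 32.1 37.7]
lid_hinge 0.94 [533. -45. 165.] [ 294.   66. 1250.]
hasp_hinge 0.54 [533. -37. 179.] [ 275.   41. 1249.]
paint 0.77 [ 418. -405.   67.] [35. 37. 91.]
ink 0.71 [409. 386.  59.] [52. 49. 70.]
eraser 0.64 [438.  -0.  12.] [39. 41. 18.]
pencil 0.69 [534. -37. 180.] [ 276.   42. 1250.]
gluepot 0.91 [670. 354.  55.] [ 414.  417. 1247.]
```

View pics/c.png

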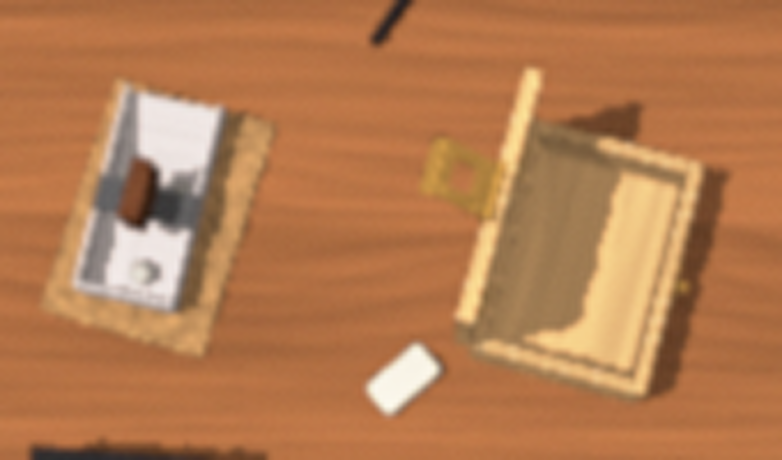

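The crop confirms it: tray at (150,200), light wooden open box at (590,260) with the hasp on its lid at (460,180) and the catch at (683,287). Next I work out the approach rows.

```bash
cat >> h.py <<'E'
def row(p,rpy,p0=None,rpy0=None):
    s=r.sense(); p0=s["tool_pos"] if p0 is None else p0; rpy0=s["tcp_rot"] if rpy0 is None else rpy0
    A=R.from_euler("xyz",rpy0,degrees=True); B=R.from_euler("xyz",rpy,degrees=True)
    print(np.round(np.r_[A.inv().apply(np.array(p,float)-p0)/1000,(A.inv()*B).as_rotvec()],4).tolist())
E
python3 - <<'E'
from h import *
row([420,-120,320],[180,0,-12]);row([545,165,250],[180,0,-12])
E
```

```text
[0.3382, -0.3236, -0.0887, 0.0001, 0.0, 0.6162]
[0.5658, -0.5359, -0.0187, 0.0001, 0.0, 0.6162]
```

```bash
python3 -m jog '[0.338,-0.324,-0.089,0,0,0.616, 0.338,-0.324,-0.089,0,0,0.616, 0.338,-0.324,-0.089,0,0,0.616, 0.338,-0.324,-0.089,0,0,0.616, 0.338,-0.324,-0.089,0,0,0.616, 0.338,-0.324,-0.089,0,0,0.616, 0.338,-0.324,-0.089,0,0,0.616, 0.338,-0.324,-0.089,0,0,0.616]'
python3 - <<'E'
from h import *
row([540,165,270],[180,0,-12])
E
```

```text
time: 2.0
tool_pos: [420.4, -117.4, 321.3]
tcp_rot: [-180.0, -0.1, -11.9]
ft_force: [0.4, -0.6, 0.3]
finger_gap: 85.5
grip_force: 0.0
[0.0588, -0.301, 0.0514, -0.0, -0.0017, 0.0019]
```

```bash
python3 - <<'E'
from h import *
s=r.snapshot("wrist"); np.savez("w1.npz",**s); save(s,"pics/d.png",None,1.5)
Rm=cv2.Rodrigues(np.array(s["rvec"],float))[0]; print("cam",-Rm.T@np.array(s["tvec"]).reshape(3), Rm[2], s["K"][0])
E
python3 -m jog '[0.059,-0.301,0.051,0,0,0, 0.059,-0.301,0.051,0,0,0, 0.059,-0.301,0.051,0,0,0, 0.059,-0.301,0.051,0,0,0, 0.059,-0.301,0.051,0,0,0, 0.059,-0.301,0.051,0,0,0]'
python3 - <<'E'
from h import *
s=r.snapshot("wrist"); np.savez("w2.npz",**s); C=cloud(s); z=C[...,2]
near=(abs(C[...,0]-545)<110)&(abs(C[...,1]-165)<90)
for n,lo,hi in(("grip",68,84),("walls",27,38)):
    P=C[near&(z>lo)&(z<hi)]
    if len(P)<20: print(n,len(P)); continue
    c,w,a=cv2.minAreaRect(P[:,:2].astype(np.float32)); print(n,len(P),np.round(c,1),np.round(w,1),round(a,1),np.median(P[:,2]))
m=r.outline_of(s,"mat")
for o in m[:1]:
    P=C[o["region"]&(z<10)]; c,w,a=cv2.minAreaRect(P[:,:2].astype(np.float32)); print("mat",o["score"],c,w,a)
for o in r.look_for(s,"ball0_center")[:3]: print(o)
E
```

```text
cam [ 485.55291037 -130.92667069  463.33125084] [-0.25758713  0.05404204 -0.96474262] [324.76045541   0.         252.3304552 ]
time: 2.8
tool_pos: [539.5, 165.7, 266.7]
tcp_rot: [180.0, 0.2, -11.7]
ft_force: [-1.0, -0.5, 0.2]
finger_gap: 85.3
grip_force: 0.0
grip 521 [546.1 163.1] [13.6 39.2] 78.5 77.02389990369294
walls 1518 [550.5 161.9] [ 64.1 133.4] 78.2 33.8211802739135
mat 0.8 (541.7601928710938, 158.26937866210938) (110.77569580078125, 161.31468200683594) 74.5713119506836
{'bbox': [212.3, 84.2, 310.4, 213.6], 'score': 0.16}
```

View pics/d.png

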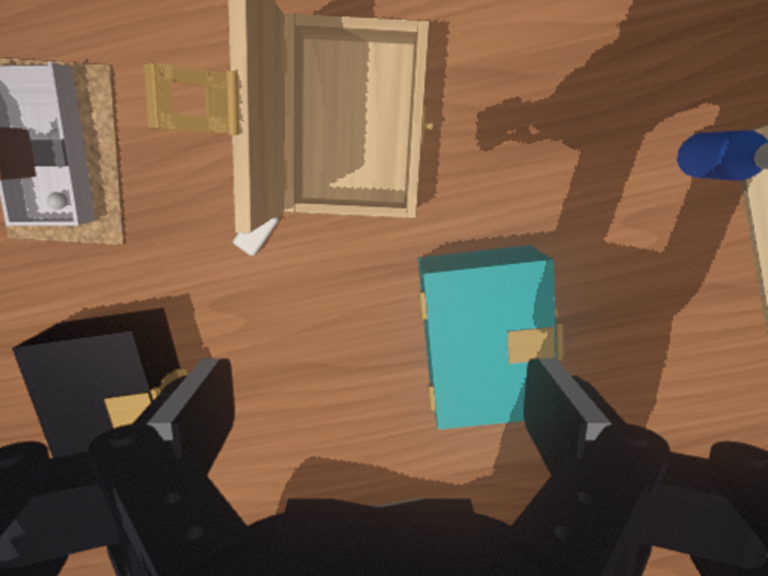

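```bash
python3 - <<'E'
from h import *
row([546,163.8,42],[180,0,-11.7])
d=np.load("w1.npz"); s={k:d[k] for k in d.files}; C=cloud(s); z=C[...,2]
near=(C[...,0]>420)&(C[...,0]<610)&(C[...,1]>-190)&(C[...,1]<40)
for n,lo,hi in(("rim",50,59),("lid",75,150),("lidtop",150,260)):
    P=C[near&(z>lo)&(z<hi)]
    c,w,a=cv2.minAreaRect(P[:,:2].astype(np.float32)); print(n,len(P),np.round(c,1),np.round(w,1),round(a,1),np.percentile(P[:,2],[2,50,98]))
# in box-axis coords
u=np.array([np.cos(np.radians(75)),np.sin(np.radians(75))])
P=C[near&(z>58)]; q=(P[:,:2]-[513,-111])@u; v=(P[:,:2]-[513,-111])@np.array([-u[1],u[0]])
for zz in range(60,210,15):
    m=abs(P[:,2]-zz)<7
    if m.sum()>5: print(zz,m.sum(),np.percentile(q[m],[2,10,50,90,98]).round(1),np.percentile(v[m],[2,98]).round(1))
E
```

```text
[0.0057, -0.0034, 0.2274, 0.0006, 0.0001, -0.005]
rim 3082 [ 512.4 -115.5] [110.4 150.2] 75.4 [51.91310698 54.14391817 56.31960592]
lid 2412 [525.9 -62.1] [  1.2 148.8] 75.4 [ 77.12955479 117.06575848 148.91804622]
lidtop 4263 [523.9 -36.8] [ 49.  131.6] 75.2 [151.96815315 165.76141624 194.74168832]
60 198 [49.7 49.9 50.5 50.8 50.9] [-72.1  69.3]
75 336 [49.8 49.9 50.3 50.9 51. ] [-72.   71.5]
90 385 [49.9 50.  50.4 50.9 51.1] [-71.1  70.1]
105 425 [49.8 50.1 50.4 50.9 51. ] [-67.5  70.4]
120 463 [49.9 50.1 50.5 50.9 51.1] [-64.3  70.4]
135 517 [49.9 50.1 50.5 50.9 51.1] [-59.6  71.3]
150 576 [49.9 50.1 50.5 50.9 51.1] [-56.1  71.1]
165 2395 [50.2 50.8 55.7 62.4 65.7] [-51.8  70.6]
180 605 [67.3 68.5 73.7 80.5 82.5] [-15.6  15.7]
195 798 [83.3 84.5 88.6 95.6 97.7] [-15.1  15.5]
```

```bash
python3 -m jog '[0.006,-0.003,0.06,0,0,-0.005, 0.006,-0.003,0.12,0,0,-0.005, 0.006,-0.003,0.17,0,0,-0.005, 0.006,-0.003,0.21,0,0,-0.005, 0.006,-0.003,0.227,0,0,-0.005, 0.006,-0.003,0.227,0,0,-0.005]'
python3 -m jog '[0,0,0,0,0,0, 0,0,0,0,0,0, 0,0,0,0,0,0, 0,0,0,0,0,0, 0,0,0,0,0,0, 0,0,0,0,0,0]' -1 80
```

```text
time: 3.7
tool_pos: [546.1, 163.1, 42.4]
tcp_rot: [180.0, 0.0, -11.8]
ft_force: [0.5, 0.1, 0.7]
finger_gap: 85.3
grip_force: 0.0
time: 4.45
tool_pos: [546.7, 164.3, 42.8]
tcp_rot: [-180.0, -0.0, -11.7]
ft_force: [-1.1, -0.7, 5.5]
finger_gap: 12.9
grip_force: 78.2
```

```bash
cat > pour.py <<'E'
from h import *
yaw=-14.6; Rz=R.from_euler("z",yaw,degrees=True)
f=np.array([np.cos(np.radians(yaw)),np.sin(np.radians(yaw)),0]); u=np.array([-f[1],f[0],0])
bc=np.array([512.4,-115.5,0])
off=np.array([4,0,38.3]) # tcp in tray
def pose(al,lz,fw=-38,lat=-6):
    Rt=Rz*R.from_euler("y",al,degrees=True); lip=bc+fw*f+lat*u+[0,0,lz]
    return lip+Rt.apply(off-np.array([75,0,18])), (Rt*R.from_euler("x",180,degrees=True)).as_euler("xyz",degrees=True)
E
python3 - <<'E'
from pour import *
h=pose(0,110); t=pose(0,270); m=pose(0,130)
print("above",t,"level",h)
row([546,164,262],[180,0,-11.7])
print("from lifted"); row(*t,[546,164,262],[180,0,-11.7])
print("down"); row(*m,*t)
print("tilt from level")
for a,z in((5,125),(10,120),(15,113),(20,106),(25,99),(30,92),(35,85),(41,77)): row(*pose(a,z),*m)
print(pose(41,77))
E
```

```text
above (array([405.40728427, -93.83069497, 290.3       ]), array([180. ,   0. , -14.6])) level (array([405.40728427, -93.83069497, 130.3       ]), array([180. ,   0. , -14.6]))
[-0.0005, 0.0003, -0.2192, -0.0003, -0.0006, 0.0001]
from lifted
[-0.0854, 0.281, -0.0283, 0.0, -0.0, 0.0506]
down
[0.0, -0.0, 0.14, 0.0, 0.0, 0.0]
tilt from level
[0.002, -0.0, -0.0011, 0.0, -0.0873, 0.0]
[0.0046, -0.0, -0.002, 0.0, -0.1745, -0.0]
[0.0077, 0.0, -0.0007, 0.0, -0.2618, -0.0]
[0.0112, 0.0, 0.0009, -0.0, -0.3491, -0.0]
[0.0152, 0.0, 0.0029, -0.0, -0.4363, -0.0]
[0.0197, 0.0, 0.0052, 0.0, -0.5236, -0.0]
[0.0245, 0.0, 0.0079, 0.0, -0.6109, -0.0]
[0.0307, -0.0, 0.0114, 0.0, -0.7156, -0.0]
(array([ 435.14848834, -101.57769836,  138.90079554]), array([180. ,  41. , -14.6]))
```

```bash
python3 -m jog '[0,0,-0.01,0,0,0, 0,0,-0.035,0,0,0, 0,0,-0.07,0,0,0, 0,0,-0.11,0,0,0, 0,0,-0.15,0,0,0, 0,0,-0.19,0,0,0, 0,0,-0.215,0,0,0, 0,0,-0.22,0,0,0]'
python3 -m jog '[-0.003,0.01,-0.001,0,0,0.002, -0.01,0.033,-0.003,0,0,0.006, -0.02,0.066,-0.007,0,0,0.012, -0.032,0.105,-0.011,0,0,0.019, -0.044,0.145,-0.015,0,0,0.026, -0.056,0.184,-0.019,0,0,0.033, -0.066,0.217,-0.022,0,0,0.039, -0.073,0.24,-0.024,0,0,0.043]'
python3 - <<'E'
from pour import *
row(*pose(0,270)); 
s=r.snapshot("wrist"); save(s,"pics/e.png",None,1)
E
```

```text
time: 5.45
tool_pos: [547.2, 164.3, 264.5]
tcp_rot: [-179.9, -0.2, -11.7]
ft_force: [0.3, -0.2, -3.4]
finger_gap: 12.9
grip_force: 78.0
time: 6.45
tool_pos: [424.2, -57.4, 284.3]
tcp_rot: [180.0, 0.2, -14.2]
ft_force: [0.1, 0.1, -2.9]
finger_gap: 13.2
grip_force: 78.2
[-0.0093, 0.0399, -0.0059, 0.0004, 0.0031, 0.0062]
```

View pics/e.png

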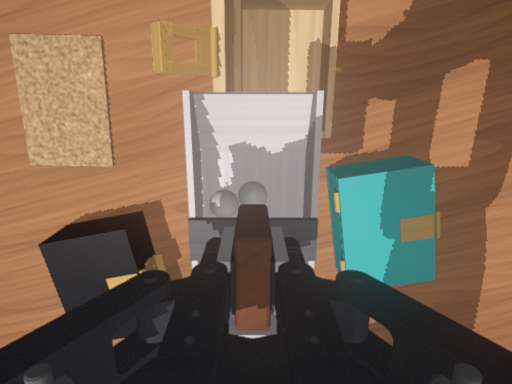

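The tray is held level with balls at (222,204), (253,195) and (255,340); the box lies ahead at (285,60). I carry on to the pour.

```bash
python3 -m jog '[-0.004,0.015,-0.002,0,0,0.002, -0.008,0.03,-0.004,0,0,0.004, -0.009,0.038,-0.005,0,0,0.006, -0.009,0.038,0.015,0,0,0.006, -0.009,0.038,0.05,0,0,0.006, -0.009,0.038,0.09,0,0,0.006, -0.009,0.038,0.12,0,0,0.006, -0.009,0.038,0.134,0,0,0.006]'
python3 - <<'E'
from pour import *
row(*pose(0,130))
E
```

```text
time: 7.5
tool_pos: [406.5, -89.7, 149.0]
tcp_rot: [-180.0, 0.3, -14.5]
ft_force: [0.4, 0.1, -2.4]
finger_gap: 12.8
grip_force: 78.5
[-0.0, 0.0043, -0.0014, -0.0006, 0.0044, 0.0022]
```

```bash
python3 -m jog '[0.002,0.004,-0.001,0,-0.087,0, 0.005,0.004,-0.002,0,-0.174,0, 0.008,0.004,-0.001,0,-0.262,0, 0.011,0.004,0.001,0,-0.349,0, 0.015,0.004,0.003,0,-0.436,0, 0.02,0.004,0.005,0,-0.524,0, 0.025,0.004,0.008,0,-0.611,0, 0.031,0.004,0.011,0,-0.71,0]'
python3 -m jog '[0,0,0,0,0,0, 0,0,0,0,0,0, 0,0,0,0,0,0, 0,0,0,0,0,0, 0,0,0,0,0,0, 0,0,0,0,0,0, 0,0,0,0,0,0, 0,0,0,0,0,0]'
python3 -m jog '[0,0,0,0,0,0, 0,0,0,0,0,0, 0,0,0,0,0,0, 0,0,0,0,0,0, 0,0,0,0,0,0, 0,0,0,0,0,0, 0,0,0,0,0,0, 0,0,0,0,0,0]'
python3 - <<'E'
from pour import *
print(pose(41,77))
a=r.snapshot("wrist");b=r.snapshot("top")
cv2.imwrite("pics/f.png",np.hstack([a["pixels"],cv2.resize(b["pixels"][140:240,240:340],(384,384))])[:,:,::-1][:, -800:])
s=r.sense(); p=s["tool_pos"];rp=s["tcp_rot"]
for an,z in((30,95),(15,115),(0,130)): row(*pose(an,z),p,rp)
E
```

```text
time: 8.5
tool_pos: [438.4, -102.4, 141.3]
tcp_rot: [180.0, 40.7, -14.5]
ft_force: [-0.4, -0.1, -2.2]
finger_gap: 13.0
grip_force: 78.7
time: 9.5
tool_pos: [437.2, -102.4, 141.2]
tcp_rot: [-180.0, 40.7, -14.5]
ft_force: [-0.2, 0.3, -2.4]
finger_gap: 12.9
grip_force: 78.6
time: 10.5
tool_pos: [437.2, -102.3, 141.3]
tcp_rot: [-180.0, 40.7, -14.5]
ft_force: [0.0, -0.3, -2.1]
finger_gap: 13.1
grip_force: 78.6
(array([ 435.14848834, -101.57769836,  138.90079554]), array([180. ,  41. , -14.6]))
[-0.0145, -0.0003, 0.0035, 0.0009, 0.1864, 0.0013]
[-0.0267, -0.0003, 0.0076, 0.0008, 0.4482, 0.0014]
[-0.0308, -0.0003, 0.0146, 0.0006, 0.71, 0.0015]
```

View pics/f.png

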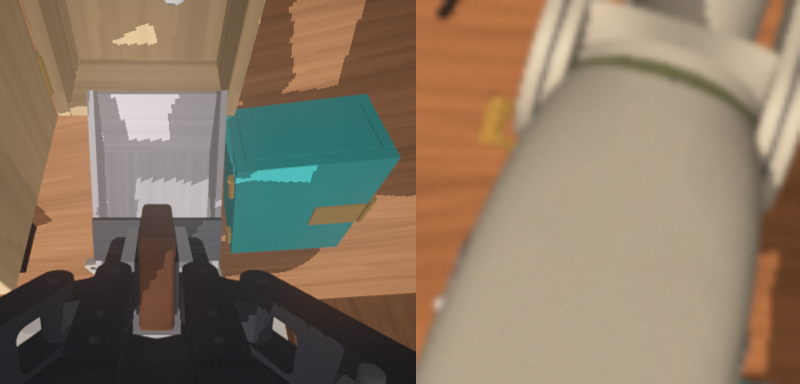

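The tray looks empty (155,120), and a ball shows inside the box at (175,0). I level it, lift, and check the box from above.

```bash
python3 -m jog '[-0.008,0,0.002,0,0.093,0, -0.015,0,0.003,0,0.186,0, -0.022,0,0.006,0,0.32,0, -0.027,0,0.008,0,0.448,0, -0.03,0,0.011,0,0.58,0, -0.031,0,0.014,0,0.71,0, -0.031,0,0.014,0,0.71,0]'
python3 -m jog '[0,0,-0.03,0,0,0, 0,0,-0.08,0,0,0, 0,0,-0.12,0,0,0, 0,0,-0.15,0,0,0, 0,0,-0.15,0,0,0]'
python3 - <<'E'
from pour import *
a=r.snapshot("wrist"); C=cloud(a)
save(a,"pics/g.png",None,1.2)
b=r.snapshot("top")
for s in (a,b):
  C=cloud(s)
  for n in("ball0_center",):
    for o in r.look_for(s,n):
        l,t,rr,bb=[int(k) for k in o["bbox"]]; print(n,o["score"],o["bbox"],C[(t+bb)//2,(l+rr)//2].round())
row([546.5,164,280],[180,0,-12.5])
E
```

```text
time: 11.48
tool_pos: [403.6, -93.5, 150.6]
tcp_rot: [180.0, -0.0, -14.5]
ft_force: [-0.0, -0.6, -0.7]
finger_gap: 13.3
grip_force: 78.7
time: 12.1
tool_pos: [407.5, -94.9, 303.8]
tcp_rot: [180.0, -0.1, -14.5]
ft_force: [0.5, -0.6, -3.1]
finger_gap: 12.9
grip_force: 78.6
[0.0723, -0.2852, 0.0187, -0.0004, 0.0041, -0.0351]
```

View pics/g.png

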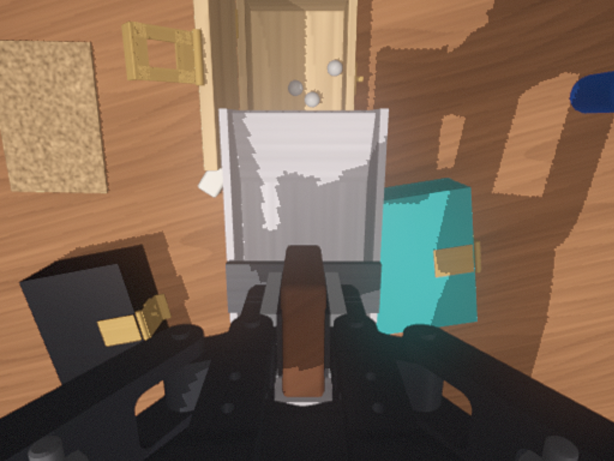

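Three balls in the box at (296,88), (312,100) and (335,68), and the tray is empty. I return it to the mat.

```bash
python3 -m jog '[0.013,-0.05,0,0,0,-0.01, 0.026,-0.1,0,0,0,-0.02, 0.039,-0.15,0.003,0,0,-0.035, 0.052,-0.2,0.006,0,0,-0.035, 0.063,-0.245,0.01,0,0,-0.035, 0.07,-0.275,0.015,0,0,-0.035, 0.072,-0.284,0.019,0,0,-0.035, 0.072,-0.284,0.019,0,0,-0.035]'
python3 - <<'E'
from h import *
row([545.5,162.5,44],[180,0,-12.5])
E
```

```text
time: 13.3
tool_pos: [545.7, 162.6, 280.0]
tcp_rot: [179.9, 0.2, -12.5]
ft_force: [-0.0, 0.3, -1.9]
finger_gap: 13.2
grip_force: 79.0
[0.0006, -0.0003, 0.236, 0.0017, 0.0031, 0.0006]
```

```bash
python3 -m jog '[0,0,0.05,0,0,0, 0,0,0.1,0,0,0, 0,0,0.15,0,0,0, 0,0,0.19,0,0,0, 0,0,0.215,0,0,0, 0,0,0.228,0,0,0, 0,0,0.236,0,0,0, 0,0,0.237,0,0,0]'
```

```text
time: 14.3
tool_pos: [546.8, 162.5, 45.4]
tcp_rot: [-180.0, -0.0, -12.5]
ft_force: [-0.2, -0.2, -1.7]
finger_gap: 13.2
grip_force: 79.1
```

```bash
python3 -m jog '[0,0,0.001,0,0,0, 0,0,0.002,0,0,0, 0,0,0.003,0,0,0, 0,0,0.003,0,0,0]'
```

```text
time: 14.8
tool_pos: [547.0, 162.8, 42.9]
tcp_rot: [-180.0, -0.1, -12.5]
ft_force: [-3.1, -1.8, 5.5]
finger_gap: 12.7
grip_force: 79.9
```

```bash
python3 -m jog '[0,0,0,0,0,0, 0,0,0,0,0,0, 0,0,0,0,0,0, 0,0,0,0,0,0]' 1
python3 -m jog '[0,0,-0.03,0,0,0, 0,0,-0.08,0,0,0, 0,0,-0.14,0,0,0, 0,0,-0.2,0,0,0, 0,0,-0.2,0,0,0]'
cat > lid.py <<'E'
from h import *
yaw=75.4; u=np.array([np.cos(np.radians(yaw)),np.sin(np.radians(yaw)),0]); w=np.array([-u[1],u[0],0]); bc=np.array([512.4,-115.5,0])
O=[180,0,yaw]
def P(q,v,z): return bc+q*u+v*w+[0,0,z]
def lidp(th,s=100,v=55,c=0):
    t=np.radians(th); x=55-s*np.cos(t)+(10+c)*np.sin(t)+11; z=55+s*np.sin(t)+(10+c)*np.cos(t); return P(x,v,z)
E
python3 - <<'E'
from lid import *
s=r.snapshot("wrist"); C=cloud(s); z=C[...,2]
near=(abs(C[...,0]-545)<110)&(abs(C[...,1]-165)<90)
P_=C[near&(z>27)&(z<38)]; print(cv2.minAreaRect(P_[:,:2].astype(np.float32)),np.median(P_[:,2]))
print(P(90,55,160)); row(P(90,55,240),O)
row(P(90,55,160),O,P(90,55,240),O)
for th in range(90,-1,-10): row(lidp(th),O,P(90,55,160),O)
E
```

```text
time: 15.3
tool_pos: [546.4, 162.8, 41.8]
tcp_rot: [180.0, 0.0, -12.5]
ft_force: [-0.2, 0.5, 0.8]
finger_gap: 83.5
grip_force: 0.0
time: 15.92
tool_pos: [549.8, 163.5, 249.2]
tcp_rot: [-179.7, -0.6, -12.5]
ft_force: [1.5, 0.9, -0.4]
finger_gap: 85.7
grip_force: 0.0
((550.2160034179688, 161.87960815429688), (64.16078186035156, 133.6441192626953), 77.50446319580078) 33.91811091343091
[481.86223787 -14.54235995 160.        ]
[-0.0264, 0.1878, 0.0048, 0.0025, -0.0068, -1.5341]
[0.0, -0.0, 0.08, 0.0, 0.0, 0.0]
[-0.014, -0.0, 0.005, 0.0, 0.0, 0.0]
[-0.0315, -0.0, 0.0048, 0.0, 0.0, 0.0]
[-0.0488, 0.0, 0.0076, 0.0, 0.0, 0.0]
[-0.0653, -0.0, 0.0134, 0.0, 0.0, 0.0]
[-0.0806, 0.0, 0.022, 0.0, 0.0, 0.0]
[-0.0942, 0.0, 0.0331, 0.0, 0.0, 0.0]
[-0.1056, 0.0, 0.0463, 0.0, 0.0, 0.0]
[-0.1145, 0.0, 0.0614, 0.0, 0.0, 0.0]
[-0.1207, 0.0, 0.0778, 0.0, 0.0, 0.0]
[-0.124, -0.0, 0.095, 0.0, 0.0, 0.0]
```

```bash
python3 -m jog '[-0.026,0.188,0.005,0,0,-1.534, -0.026,0.188,0.005,0,0,-1.534, -0.026,0.188,0.005,0,0,-1.534, -0.026,0.188,0.005,0,0,-1.534, -0.026,0.188,0.005,0,0,-1.534, -0.026,0.188,0.005,0,0,-1.534, -0.026,0.188,0.005,0,0,-1.534, -0.026,0.188,0.005,0,0,-1.534]' -1 30
python3 - <<'E'
from lid import *
row(P(90,55,240),O); row(P(90,55,160),O)
E
```

```text
time: 16.98
tool_pos: [479.4, -15.1, 234.8]
tcp_rot: [-179.8, 0.0, 71.3]
ft_force: [0.2, 0.1, -0.4]
finger_gap: 0.3
grip_force: 0.0
[0.0013, 0.0021, -0.0052, -0.0031, 0.0005, -0.071]
[0.0013, 0.0024, 0.0748, -0.0031, 0.0005, -0.071]
```

```bash
python3 -m jog '[0.001,0.002,0,-0.003,0,-0.071, 0.001,0.002,0.04,-0.003,0,-0.071, 0.001,0.002,0.075,-0.003,0,-0.071, 0.001,0.002,0.075,-0.003,0,-0.071]'
python3 -m jog '[-0.014,0,0.005,0,0,0, -0.023,0,0.005,0,0,0, -0.032,0,0.005,0,0,0, -0.049,0,0.008,0,0,0, -0.065,0,0.013,0,0,0, -0.081,0,0.022,0,0,0, -0.094,0,0.033,0,0,0, -0.106,0,0.046,0,0,0]'
python3 - <<'E'
from lid import *
for th in(20,10,5,2,0): row(lidp(th),O)
E
```

```text
time: 17.48
tool_pos: [479.1, -14.4, 157.2]
tcp_rot: [-179.7, 0.1, 75.1]
ft_force: [-0.2, -0.8, 0.4]
finger_gap: -0.1
grip_force: 0.0
time: 18.48
tool_pos: [455.0, -118.3, 114.9]
tcp_rot: [179.8, 0.0, 75.0]
ft_force: [1.3, 0.4, 1.1]
finger_gap: 0.1
grip_force: 0.6
[-0.0074, -0.0002, 0.0163, 0.0028, 0.0002, -0.0065]
[-0.0135, -0.0002, 0.0327, 0.0028, 0.0002, -0.0065]
[-0.0155, -0.0002, 0.0412, 0.0028, 0.0002, -0.0065]
[-0.0164, -0.0002, 0.0464, 0.0028, 0.0002, -0.0065]
[-0.0168, -0.0002, 0.0499, 0.0028, 0.0002, -0.0065]
```

```bash
python3 -m jog '[-0.007,0,0.016,0,0,-0.006, -0.011,0,0.025,0,0,-0.006, -0.014,0,0.033,0,0,-0.006, -0.015,0,0.041,0,0,-0.006, -0.016,0,0.046,0,0,-0.006, -0.016,0,0.048,0,0,-0.006]'
python3 - <<'E'
from lid import *
s=r.snapshot("top"); C=cloud(s)
d=(C-bc); q=d@u; v=d@w; m=(abs(q)<45)&(v>-60)&(v<-20)&(C[...,2]>30)&(C[...,2]<90); print(m.sum(), np.median(C[m],0) if m.any() else None)
row(lidp(0),O)
E
```

```text
time: 19.23
tool_pos: [451.4, -132.7, 67.7]
tcp_rot: [179.8, 0.0, 75.4]
ft_force: [-0.6, 0.6, 0.7]
finger_gap: -0.0
grip_force: 0.2
62 [561.54850299 -89.7009442   64.22244392]
[-0.002, -0.0002, 0.0026, 0.0027, 0.0001, 0.0001]
```

```bash
python3 -m jog '[0,0,0.001,0,0,0, 0,0,0.002,0,0,0, 0,0,0.0025,0,0,0, 0,0,0.003,0,0,0]'
```

```text
time: 19.77
tool_pos: [451.5, -132.9, 65.0]
tcp_rot: [179.8, 0.0, 75.4]
ft_force: [-0.5, -0.4, 2.6]
finger_gap: -0.0
grip_force: 1.3
```

```bash
python3 -m jog '[0,0,0.001,0,0,0, 0,0,0.0015,0,0,0, 0,0,0.0015,0,0,0]'
```

```text
time: 20.15
tool_pos: [451.7, -133.0, 64.8]
tcp_rot: [179.8, 0.0, 75.4]
ft_force: [-5.8, 2.0, 14.1]
finger_gap: -0.0
grip_force: 7.2
```

```bash
python3 - <<'E'
from lid import *
row(P(-120,0,220),O)
E
python3 -m jog '[0,0,-0.06,0,0,0, 0,0,-0.12,0,0,0, 0,0,-0.155,0,0,0, -0.045,0.03,-0.155,0,0,0, -0.08,0.055,-0.155,0,0,0, -0.08,0.055,-0.155,0,0,0]'
python3 - <<'E'
from lid import *
s=r.snapshot("wrist"); C=cloud(s); save(s,"pics/h.png",None,1.2)
d=C-bc; q=d@u; v=d@w; z=C[...,2]
m=(abs(q)<45)&(abs(v)<65)&(z>30)&(z<90); print("lid z",np.percentile(z[m],[5,50,95]))
for zz in range(55,120,6):
    m=(q<-55)&(q>-130)&(abs(v)<25)&(abs(z-zz)<3)
    if m.sum()>5: print(zz,m.sum(),np.percentile(q[m],[2,50,98]).round(1),np.percentile(v[m],[2,98]).round(1))
for h in r.outline_of(s,"hasp")[:2]:
    g=h["region"]; print(h["score"],h["bbox"],np.c_[q[g],v[g],z[g]].mean(0))
E
```

```text
[-0.0878, 0.0548, -0.155, 0.0034, 0.0003, -0.0001]
time: 20.9
tool_pos: [484.2, -226.2, 218.0]
tcp_rot: [179.9, 0.0, 75.2]
ft_force: [-0.6, 0.0, -0.8]
finger_gap: -0.0
grip_force: 0.0
lid z [63.02346976 64.32652993 65.89326394]
67 232 [-60.3 -57.8 -55.3] [-16.  16.]
73 270 [-66.  -62.7 -59.4] [-15.3  15.4]
79 141 [-71.3 -68.2 -65. ] [-15.2  15.6]
85 149 [-77.3 -74.3 -71.2] [-15.7  15.4]
91 13 [-77.4 -77.2 -76.4] [-13.6  15.8]
97 229 [-85.6 -83.3 -80. ] [-15.1  15.2]
103 208 [-80.8 -78.1 -76.4] [-14.8  15.3]
0.79 [230.3, 106.7, 272.7, 151.0] [-70.16314029   0.11019242  81.19615667]
0.71 [57.9, 239.8, 96.0, 252.7] [-186.75636323  174.53215459   63.74228401]
```

View pics/h.png

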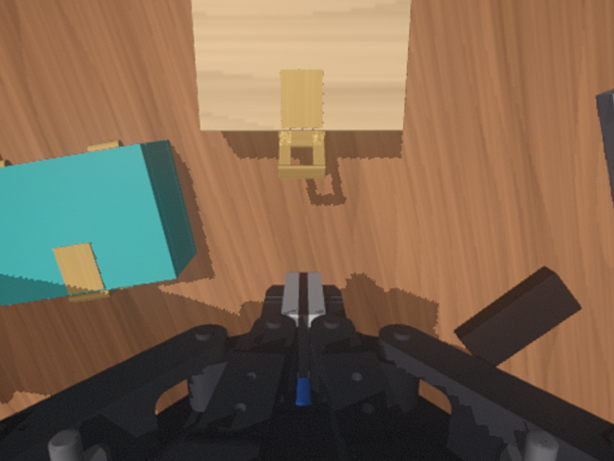

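Lid shut (200–410, 0–130), hasp sticking up and out at (302,155). I push it over the top and down, then home with the side of the fingers.

```bash
python3 - <<'E'
from lid import *
row(P(-82,0,125),O)
for q,z in((-82,106),(-87,98),(-90,96),(-99,84),(-104,70),(-105,55),(-104,50),(-130,50),(-130,14)): row(P(q,0,z),O,P(-82,0,125),O)
E
```

```text
[0.0301, 0.0003, 0.093, 0.0017, -0.0006, -0.001]
[0.0, -0.0, 0.019, 0.0, 0.0, 0.0]
[-0.005, 0.0, 0.027, 0.0, 0.0, 0.0]
[-0.008, 0.0, 0.029, 0.0, 0.0, 0.0]
[-0.017, -0.0, 0.041, 0.0, 0.0, 0.0]
[-0.022, -0.0, 0.055, 0.0, 0.0, 0.0]
[-0.023, 0.0, 0.07, 0.0, 0.0, 0.0]
[-0.022, -0.0, 0.075, 0.0, 0.0, 0.0]
[-0.048, 0.0, 0.075, 0.0, 0.0, 0.0]
[-0.048, 0.0, 0.111, 0.0, 0.0, 0.0]
```

```bash
python3 -m jog '[0.03,0,0.03,0,0,0, 0.03,0,0.07,0,0,0, 0.03,0,0.093,0,0,0, 0.03,0,0.093,0,0,0]'
python3 -m jog '[0,0,0.012,0,0,0, 0,0,0.019,0,0,0, -0.005,0,0.027,0,0,0, -0.011,0,0.033,0,0,0, -0.017,0,0.041,0,0,0, -0.022,0,0.055,0,0,0, -0.023,0,0.07,0,0,0, -0.022,0,0.075,0,0,0]'
python3 - <<'E'
from lid import *
p=r.sense()["tool_pos"]-bc; print(p@u,p@w,p[2])
s=r.snapshot("wrist"); C=cloud(s); d=C-bc; q=d@u; v=d@w; z=C[...,2]
for zz in range(30,110,6):
    m=(q<-55)&(q>-110)&(abs(v)<25)&(abs(z-zz)<3)
    if m.sum()>5: print(zz,m.sum(),np.percentile(q[m],[2,50,98]).round(1),np.percentile(v[m],[2,98]).round(1))
row(P(-130,0,50),O);row(P(-130,0,14),O)
E
```

```text
time: 21.5
tool_pos: [490.0, -193.1, 123.4]
tcp_rot: [-179.9, -0.1, 75.5]
ft_force: [0.2, 0.0, 0.4]
finger_gap: -0.0
grip_force: 0.0
time: 22.5
tool_pos: [485.3, -215.6, 48.4]
tcp_rot: [-180.0, -0.1, 75.4]
ft_force: [-1.5, -0.8, 1.2]
finger_gap: -0.0
grip_force: 0.3
-103.7141823407981 1.0318944326445916 48.39090948041326
42 1420 [-95.5 -91.5 -84.7] [-15.1  15.6]
48 726 [-99.1 -84.4 -78. ] [-15.3  15.7]
54 690 [-96.8 -75.2 -70.3] [-15.3  15.7]
60 1487 [-96.8 -67.6 -55.1] [-15.1  15.4]
66 2093 [-96.9 -59.8 -55.3] [-15.6  16. ]
72 428 [-97.1 -93.1 -92.1] [-12.   14.1]
78 356 [-96.9 -92.7 -92. ] [-11.9  14.3]
84 645 [-109.1  -95.   -91.8] [-4.9  7.3]
90 666 [-107.5  -91.8  -89.9] [-19.6  21.2]
96 1728 [-109.1  -91.8  -89.9] [-23.  24.]
102 2254 [-105.3  -92.2  -90.7] [-24.6  24.7]
108 503 [-105.3  -92.9  -90.9] [-24.9  24.7]
[-0.0265, 0.0011, -0.0017, -0.0003, -0.0009, -0.0]
[-0.0265, 0.0011, 0.0343, -0.0003, -0.0009, -0.0]
```

```bash
python3 -m jog '[-0.027,0.001,0,0,0,0, -0.027,0.001,0,0,0,0, -0.027,0.001,0.018,0,0,0, -0.027,0.001,0.034,0,0,0, -0.027,0.001,0.034,0,0,0]'
python3 -m jog '[0.01,0,0,0,0,0, 0.018,0,0,0,0,0, 0.025,0,0,0,0,0, 0.032,0,0,0,0,0, 0.038,0,0,0,0,0, 0.043,0,0,0,0,0, 0.046,0,0,0,0,0, 0.046,0,0,0,0,0]'
python3 - <<'E'
from lid import *
p=r.sense()["tool_pos"]-bc; print(p@u,p@w,p[2])
E
```

```text
time: 23.18
tool_pos: [478.9, -241.1, 13.8]
tcp_rot: [-179.9, -0.1, 75.4]
ft_force: [-0.6, 0.3, -0.8]
finger_gap: -0.1
grip_force: 0.0
time: 24.18
tool_pos: [492.1, -199.2, 16.6]
tcp_rot: [179.8, 0.1, 75.4]
ft_force: [-2.5, -6.4, -2.3]
finger_gap: -0.3
grip_force: 3.8
-86.10508297310052 -1.414754478141628 16.57084197606276
```

```bash
python3 -m jog '[0.001,0,0,0,0,0, 0.0015,0,0,0,0,0, 0.0015,0,0,0,0,0]'
python3 - <<'E'
from lid import *
p=r.sense()["tool_pos"]-bc; print(p@u,p@w,p[2])
s=r.snapshot("wrist"); C=cloud(s); d=C-bc; q=d@u; v=d@w; z=C[...,2]
for zz in range(12,75,6):
    m=(q<-54)&(q>-110)&(abs(v)<18)&(abs(z-zz)<3)
    if m.sum()>5: print(zz,m.sum(),np.percentile(q[m],[2,50,98]).round(1))
E
```

```text
time: 24.55
tool_pos: [492.2, -198.9, 16.6]
tcp_rot: [179.8, 0.2, 75.4]
ft_force: [-3.7, -12.6, -4.2]
finger_gap: 0.1
grip_force: 6.5
-85.80362726098997 -1.4385023043771596 16.58405542100606
42 102 [-79.1 -78.5 -78. ]
48 78 [-78.7 -75.1 -74.3]
54 752 [-95.3 -78.8 -73.3]
60 925 [-91.6 -73.6 -71.6]
66 1307 [-93.8 -73.8 -72.5]
72 773 [-77.2 -73.4 -72.8]
```

```bash
python3 -m jog '[-0.02,0,0,0,0,0, -0.05,0,0,0,0,0, -0.07,0,-0.03,0,0,0, -0.08,0,-0.08,0,0,0, -0.08,0,-0.12,0,0,0, -0.08,0,-0.15,0,0,0]'
python3 - <<'E'
from lid import *
s=r.snapshot("wrist"); C=cloud(s); d=C-bc; q=d@u; v=d@w; z=C[...,2]
save(s,"pics/i.png",None,1.2)
m=(abs(q)<45)&(abs(v)<65)&(z>30)&(z<90); print("lid z",np.percentile(z[m],[5,50,95]))
for zz in range(12,75,6):
    m=(q<-50)&(q>-110)&(abs(v)<18)&(abs(z-zz)<3)
    if m.sum()>5: print(zz,m.sum(),np.percentile(q[m],[2,50,98]).round(1))
E
```

```text
time: 25.35
tool_pos: [472.5, -275.1, 169.1]
tcp_rot: [179.7, 0.0, 75.4]
ft_force: [-0.1, -0.6, -0.9]
finger_gap: -0.1
grip_force: 0.0
lid z [76.82079518 78.35400522 80.25705381]
24 15 [-58.  -57.8 -57.6]
30 19 [-58.2 -57.9 -57.7]
36 119 [-75.  -66.1 -57.8]
42 579 [-75.1 -69.9 -64.5]
48 107 [-64.3 -63.8 -62.6]
54 57 [-63.6 -63.1 -62.5]
60 59 [-62.9 -62.3 -61.5]
66 107 [-61.9 -61.3 -60.8]
72 134 [-61.  -60.5 -60. ]
```

View pics/i.png

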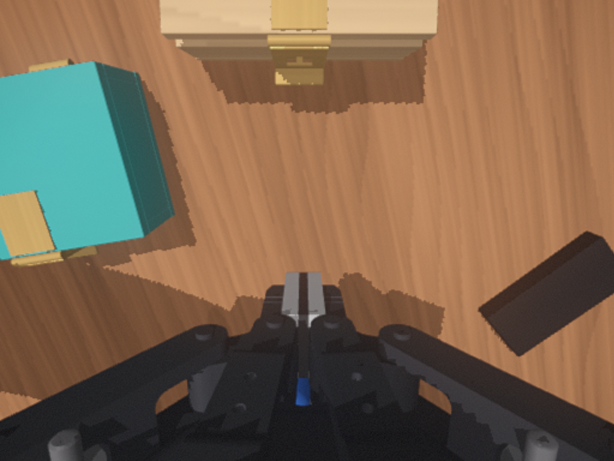

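Picture: the hasp hangs nearly vertical at (300,62), but the lid's edge is raised about 16 mm (lid at z 78), so friction dragged it up. The fix is to pinch the lip by its ends, swing the hasp out, press the lid shut again, then close the hasp with a downward-following push.

```bash
python3 - <<'E'
from lid import *
row(P(-78,0,110),O);row(P(-78,0,20),O,P(-78,0,110),O)
s=r.snapshot("wrist"); C=cloud(s); d=C-bc; q=d@u; v=d@w; z=C[...,2]
m=(q<40)&(q>-53)&(abs(v)<65)&(abs(v)>22)&(z>66)&(z<100); k=np.polyfit(q[m],z[m],1); print("lid angle",np.degrees(np.arctan(-k[0])),"edge z",np.polyval(k,-55), q[m].min(),q[m].max())
m=(q<-60)&(abs(v)<25)&(q>-85)&(z>33)&(z<46); print(np.percentile(v[m],[2,98]),np.percentile(q[m],[2,98]))
E
```

```text
[0.0872, -0.0042, 0.0632, 0.0103, 0.0022, -0.0003]
[0.0, -0.0, 0.09, 0.0, 0.0, 0.0]
lid angle 4.459873704464364 edge z 79.2590494446339 -52.99798774421427 -34.963929271564
[-15.29733185  15.33743013] [-74.89345662 -62.87748165]
```

```bash
python3 -m jog '[0.03,-0.002,0.02,0.01,0.002,0, 0.06,-0.004,0.04,0.01,0.002,0, 0.087,-0.004,0.063,0.01,0.002,0, 0.087,-0.004,0.063,0.01,0.002,0, 0.087,-0.004,0.063,0.01,0.002,0]' 0.3 20
python3 -m jog '[0,0,0.03,0,0,0, 0,0,0.06,0,0,0, 0,0,0.08,0,0,0, 0,0,0.09,0,0,0, 0,0,0.09,0,0,0]'
python3 - <<'E'
from lid import *
p=r.sense()["tool_pos"]-bc; print(p@u,p@w,p[2])
E
python3 -m jog '[0,0,0,0,0,0, 0,0,0,0,0,0, 0,0,0,0,0,0, 0,0,0,0,0,0, 0,0,0,0,0,0]' -1 20
```

```text
time: 26.08
tool_pos: [490.4, -189.6, 103.7]
tcp_rot: [-179.6, -0.1, 75.4]
ft_force: [0.3, -0.7, 0.2]
finger_gap: 55.9
grip_force: 0.0
time: 26.7
tool_pos: [489.8, -189.3, 13.7]
tcp_rot: [-179.6, -0.1, 75.4]
ft_force: [0.3, -0.3, 0.5]
finger_gap: 55.5
grip_force: 0.0
-77.15328857763541 3.3007600373109476 13.711697265979977
time: 27.32
tool_pos: [492.4, -190.0, 15.7]
tcp_rot: [-179.9, -0.0, 75.4]
ft_force: [5.7, -3.2, -0.9]
finger_gap: 30.5
grip_force: 20.0
```

```bash
python3 -m jog '[-0.007,0.002,-0.002,0,0,0, -0.014,0.002,-0.006,0,0,0, -0.019,0.002,-0.011,0,0,0, -0.024,0.002,-0.016,0,0,0, -0.028,0.002,-0.023,0,0,0, -0.031,0.002,-0.03,0,0,0, -0.032,0.002,-0.036,0,0,0, -0.032,0.002,-0.036,0,0,0]'
python3 -m jog '[0,0,0,0,0,0, 0,0,0,0,0,0, 0,0,0,0,0,0]' 0.3 20
python3 -m jog '[0,0,-0.05,0,0,0, 0,0,-0.11,0,0,0, -0.04,0,-0.13,0,0,0, -0.04,0,-0.13,0,0,0]' -1 30
python3 - <<'E'
from lid import *
s=r.snapshot("wrist"); C=cloud(s); d=C-bc; q=d@u; v=d@w; z=C[...,2]
m=(q<40)&(q>-53)&(abs(v)<65)&(abs(v)>22)&(z>60)&(z<130); k=np.polyfit(q[m],z[m],1); print("lid angle",np.degrees(np.arctan(-k[0])),"edge z",np.polyval(k,-55), np.percentile(z[m],[2,50,98]))
for zz in range(12,120,6):
    m=(q<-58)&(q>-110)&(abs(v)<18)&(abs(z-zz)<3)
    if m.sum()>5: print(zz,m.sum(),np.percentile(q[m],[2,50,98]).round(1))
p=r.sense()["tool_pos"]-bc; print(p@u,p@w,p[2])
E
```

```text
time: 28.32
tool_pos: [484.4, -220.7, 50.3]
tcp_rot: [-179.7, -0.1, 75.4]
ft_force: [4.2, 1.6, -1.1]
finger_gap: 30.4
grip_force: 19.9
time: 28.7
tool_pos: [483.4, -220.3, 49.1]
tcp_rot: [-179.5, -0.1, 75.4]
ft_force: [-0.3, 0.3, 0.6]
finger_gap: 55.3
grip_force: 0.0
time: 29.2
tool_pos: [475.3, -262.2, 182.2]
tcp_rot: [-179.8, 0.0, 75.3]
ft_force: [-0.1, 1.0, 0.2]
finger_gap: -0.1
grip_force: 0.0
lid angle 6.571069511118041 edge z 77.03927857343251 [72.1448368  74.77876975 77.35833824]
66 391 [-95.8 -92.8 -87.6]
72 775 [-97.8 -81.7 -68.5]
78 991 [-100.6  -65.2  -58.1]
-149.8020088542258 -0.059855747262076875 180.17960004043695
```

```bash
python3 - <<'E'
from lid import *
row(P(-35,50,180),O);row(P(-35,50,95),O);row(P(-35,50,66),O,P(-35,50,95),O)
E
```

```text
[0.1147, -0.0503, 0.0006, -0.0056, -0.0013, -0.002]
[0.1146, -0.0498, 0.0856, -0.0056, -0.0013, -0.002]
[0.0, -0.0, 0.029, 0.0, 0.0, 0.0]
```

```bash
python3 -m jog '[0.057,-0.025,0,0,0,0, 0.115,-0.05,0,0,0,0, 0.115,-0.05,0.04,0,0,0, 0.115,-0.05,0.085,0,0,0, 0.115,-0.05,0.085,0,0,0]'
python3 -m jog '[0,0,0.01,0,0,0, 0,0,0.018,0,0,0, 0,0,0.024,0,0,0, 0,0,0.028,0,0,0, 0,0,0.03,0,0,0, 0,0,0.03,0,0,0]'
```

```text
time: 29.88
tool_pos: [450.6, -132.6, 90.1]
tcp_rot: [-179.0, -0.2, 75.4]
ft_force: [-0.4, -0.0, -0.2]
finger_gap: -0.4
grip_force: 0.0
time: 30.62
tool_pos: [454.6, -135.2, 65.1]
tcp_rot: [-179.6, -0.1, 75.4]
ft_force: [-0.2, 0.0, -0.4]
finger_gap: 0.2
grip_force: 0.0
```

```bash
python3 -m jog '[0,0,0.001,0,0,0, 0,0,0.002,0,0,0, 0,0,0.002,0,0,0]'
```

```text
time: 31.0
tool_pos: [454.8, -135.3, 64.7]
tcp_rot: [-179.6, -0.1, 75.4]
ft_force: [-7.6, 2.4, 17.0]
finger_gap: -0.0
grip_force: 8.6
```

```bash
python3 -m jog '[0,0,-0.04,0,0,0, 0,0,-0.08,0,0,0, 0,0,-0.09,0,0,0]'
python3 - <<'E'
from lid import *
row(P(-106,0,150),O);row(P(-106,0,90),O)
b=P(-106,0,90)
for q,z in((-106,66),(-106,55),(-102,44),(-97,34),(-122,32),(-122,26)): row(P(q,0,z),O,b,O)
E
```

```text
time: 31.38
tool_pos: [456.9, -136.1, 156.2]
tcp_rot: [-179.9, -0.1, 75.4]
ft_force: [0.2, -1.2, 0.0]
finger_gap: 0.0
grip_force: 0.0
[-0.072, 0.0485, 0.0061, -0.0018, -0.0012, -0.0]
[-0.0721, 0.0487, 0.0661, -0.0018, -0.0012, -0.0]
[0.0, -0.0, 0.024, 0.0, 0.0, 0.0]
[0.0, -0.0, 0.035, 0.0, 0.0, 0.0]
[0.004, -0.0, 0.046, 0.0, 0.0, 0.0]
[0.009, -0.0, 0.056, 0.0, 0.0, 0.0]
[-0.016, -0.0, 0.058, 0.0, 0.0, 0.0]
[-0.016, -0.0, 0.064, 0.0, 0.0, 0.0]
```

```bash
python3 -m jog '[-0.036,0.025,0,0,0,0, -0.072,0.049,0.005,0,0,0, -0.072,0.049,0.04,0,0,0, -0.072,0.049,0.062,0,0,0, -0.072,0.049,0.062,0,0,0]'
python3 - <<'E'
from lid import *
p=r.sense()["tool_pos"]-bc; print(p@u,p@w,p[2])
E
python3 -m jog '[0,0,0.024,0,0,0, 0,0,0.03,0,0,0, 0,0,0.036,0,0,0, 0.002,0,0.042,0,0,0, 0.005,0,0.048,0,0,0, 0.008,0,0.054,0,0,0, 0.009,0,0.057,0,0,0, 0.009,0,0.057,0,0,0]'
python3 - <<'E'
from lid import *
p=r.sense()["tool_pos"]-bc; print(p@u,p@w,p[2])
s=r.snapshot("wrist"); C=cloud(s); d=C-bc; q=d@u; v=d@w; z=C[...,2]
m=(q<40)&(q>-53)&(abs(v)<65)&(abs(v)>22)&(z>55)&(z<80); print("lid z",np.percentile(z[m],[2,50,98]))
for zz in range(12,66,6):
    m=(q<-56)&(q>-110)&(abs(v)<18)&(abs(v)>12)&(abs(z-zz)<3)
    if m.sum()>5: print(zz,m.sum(),np.percentile(q[m],[2,50,98]).round(1))
row(P(-122,0,p[2]),O)
E
```

```text
time: 32.0
tool_pos: [481.7, -216.1, 87.3]
tcp_rot: [-179.3, -0.2, 75.4]
ft_force: [0.5, -0.5, -0.3]
finger_gap: -0.2
grip_force: 0.0
-105.05200865358674 4.369979299716263 87.33596617741802
time: 33.0
tool_pos: [485.8, -208.1, 33.3]
tcp_rot: [-179.6, -0.1, 75.4]
ft_force: [0.2, 0.0, -0.2]
finger_gap: -0.1
grip_force: 0.0
-96.31930070877927 2.4301049434846824 33.29550105084895
lid z [62.94151739 64.2571235  65.58911709]
30 362 [-88.3 -83.6 -77.7]
36 36 [-88.  -75.5 -74.1]
42 85 [-89.6 -73.4 -70.8]
48 110 [-89.7 -88.9 -68.1]
54 115 [-89.9 -88.7 -65.1]
60 144 [-89.5 -64.6 -61. ]
[-0.0255, 0.0024, 0.0, -0.0074, -0.0017, 0.0002]
```

```bash
python3 -m jog '[-0.012,0.002,0,-0.007,0,0, -0.024,0.002,0,-0.007,0,0, -0.024,0.002,0.003,-0.007,0,0, -0.024,0.002,0.003,-0.007,0,0]'
python3 - <<'E'
from lid import *
p=r.sense()["tool_pos"]-bc; print(p@u,p@w,p[2])
for q,z in((-104,27),(-96,22),(-90,17),(-84.5,12.5),(-83,11)): row(P(q,0,z),O)
E
```

```text
time: 33.55
tool_pos: [481.3, -232.1, 30.0]
tcp_rot: [-180.0, -0.1, 75.3]
ft_force: [-0.3, -0.0, -0.9]
finger_gap: 0.1
grip_force: 0.0
-120.72031614254904 0.7216694958383911 30.005212791915074
[0.0167, 0.0007, 0.003, -0.0008, -0.0022, -0.0009]
[0.0247, 0.0007, 0.0081, -0.0008, -0.0022, -0.0009]
[0.0307, 0.0007, 0.0131, -0.0008, -0.0022, -0.0009]
[0.0362, 0.0007, 0.0176, -0.0008, -0.0022, -0.0009]
[0.0377, 0.0007, 0.0191, -0.0008, -0.0022, -0.0009]
```

```bash
python3 -m jog '[0.01,0.001,0.001,0,0,0, 0.017,0.001,0.003,0,0,0, 0.021,0.001,0.006,0,0,0, 0.025,0.001,0.009,0,0,0, 0.028,0.001,0.012,0,0,0, 0.031,0.001,0.014,0,0,0, 0.034,0.001,0.017,0,0,0, 0.036,0.001,0.018,0,0,0]'
python3 -m jog '[0.001,0,0.0005,0,0,0, 0.002,0,0.001,0,0,0, 0.002,0,0.001,0,0,0]'
python3 - <<'E'
from lid import *
p=r.sense()["tool_pos"]-bc; print(p@u,p@w,p[2])
s=r.snapshot("wrist"); C=cloud(s); d=C-bc; q=d@u; v=d@w; z=C[...,2]
m=(q<40)&(q>-53)&(abs(v)<65)&(abs(v)>22)&(z>55)&(z<90); print("lid z",np.percentile(z[m],[2,50,98]))
E
```

```text
time: 34.55
tool_pos: [491.7, -197.3, 12.3]
tcp_rot: [-180.0, -0.1, 75.4]
ft_force: [-1.2, -0.5, -0.6]
finger_gap: 0.1
grip_force: 0.3
time: 34.92
tool_pos: [492.2, -195.8, 11.7]
tcp_rot: [-180.0, -0.1, 75.4]
ft_force: [-1.8, -3.2, 1.5]
finger_gap: -0.3
grip_force: 1.4
-82.80253495891284 -0.7044191154649511 11.650245035774974
lid z [62.97277    64.25025201 65.53823145]
```

Lid still flat and the finger side is at the home position. One more gentle push, then retreat and check.

```bash
python3 -m jog '[0.001,0,0,0,0,0, 0.0015,0,0,0,0,0, 0.0015,0,0,0,0,0]'
python3 -m jog '[-0.02,0,0,0,0,0, -0.05,0,0,0,0,0, -0.07,0,-0.03,0,0,0, -0.08,0,-0.08,0,0,0, -0.08,0,-0.13,0,0,0, -0.08,0,-0.16,0,0,0, -0.08,0,-0.16,0,0,0]'
python3 - <<'E'
from lid import *
s=r.snapshot("wrist"); C=cloud(s); d=C-bc; q=d@u; v=d@w; z=C[...,2]
t=r.snapshot("top")
cv2.imwrite("pics/j.png",np.hstack([cv2.resize(s["pixels"][0:128,180:308],(384,384),interpolation=2),cv2.resize(t["pixels"][130:240,160:330],(416,384))])[:,:,::-1])
m=(q<40)&(q>-53)&(abs(v)<65)&(abs(v)>22)&(z>55)&(z<90); print("lid z",np.percentile(z[m],[2,50,98]))
for zz in range(12,66,6):
    m=(q<-50)&(q>-110)&(abs(v)<17)&(abs(z-zz)<3)
    if m.sum()>5: print(zz,m.sum(),np.percentile(q[m],[2,50,98]).round(1))
E
```

```text
time: 35.35
tool_pos: [492.4, -195.4, 11.7]
tcp_rot: [180.0, 0.0, 75.4]
ft_force: [-3.3, -8.0, 0.5]
finger_gap: -0.1
grip_force: 4.5
time: 36.22
tool_pos: [474.0, -273.6, 175.0]
tcp_rot: [179.7, -0.0, 75.4]
ft_force: [0.2, -0.1, -0.7]
finger_gap: 0.5
grip_force: 0.0
lid z [62.741411   64.2216828  65.73399026]
18 19 [-70.5 -67.1 -62.3]
24 439 [-71.3 -66.5 -61.7]
30 66 [-64.9 -61.6 -60.1]
36 51 [-64.9 -62.  -61.1]
42 21 [-62.  -61.9 -61.6]
48 40 [-61.9 -61.8 -61.7]
54 42 [-62.  -61.8 -61.7]
60 177 [-62.  -60.9 -52.9]
```

View pics/j.png

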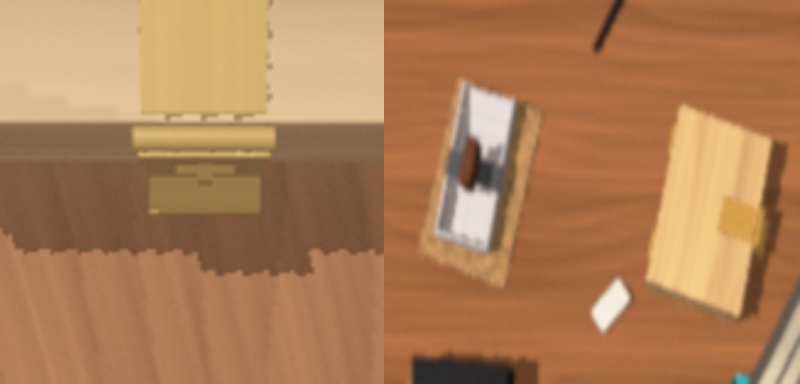

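The hasp hangs vertical over the catch, (205,175) in the left half. The lid is shut, the tray is back on its mat at (475,165), and the eraser is untouched. I hand in.

```bash
python3 -c "
from bench import r
print(r.hand_in())"
```

```text
the job is handed in; nothing more can be done
None
```

The three balls are in the box, the empty tray is back on its mat, and the lid is shut with the hasp hanging over the catch. It took about 36 s; my first hasp push lifted the lid, so I pressed it shut and closed the hasp again. The job is handed in, but no verdict came back.

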